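# Feed a gib-head key into the guarded stamping press and hold it for the stroke

## Task

Slide the press's guard door fully shut, then take the gib-head key (the flat bar with the raised head) from the rack and pass its plain end through the feed slot in the shut door, straight, level and head up, until it is fully home against the back stop and keeps the stop's plunger pushed in. Finish while still gripping the key and holding it there, ready for the press stroke; leave the other things where they are.

Things in the scene. Friction and masses are not known exactly. Their poses are not given: they have to be found in the camera images.
- press: Green C-frame bench press, fixed, 270 x 200 mm, 446 mm tall. Origin under its base, on the table. +x points from the guarded front to the column: the feed direction; +y across the front, z up. Its overhanging head begins 235 mm above the table, 39 mm behind the door's front; the guard is 165 mm tall. The anvil inside (top 84 mm above the table) stays clear under the held key.
- guard (a joint): Sliding guard door on the press's front, in m: 0 = fully shut (end buffer), up to 0.125 open; it opens towards the press's -y, so shutting moves it towards +y. Clear pane 180 mm wide, 114 mm high, in an aluminium frame; slides with about 3 N of friction and stays where it is left.
- handle (a point): Point to grip on the door's upright black pull handle, 131 mm above the table: a round bar 10 mm thick, upright from 72 to 145 mm above the table, its axis 38 mm out from the front of the door frame, free on both sides. Moves with the door; lies 60 mm to the press's +y side of the slot centre. Axes as the press.
- slot (a point): Centre of the feed slot in the door, at the front face of its steel mouth plate, 100 mm above the table. The slot is 20 mm wide (along the press's y), 13 mm high, the plate 8 mm thick; flared lips stand 12 mm out in front and catch a key up to 4 mm off. Moves with the door. Axes as the press.
- stop_face (a point): Centre of the face of the fixed back stop inside the press, 100 mm above the table, 74 mm behind slot along the press's +x when the door is shut. Face 34 mm wide, reaching from 50 to 116 mm above the table. Axes as those of the press.
- plunger (a joint): Spring plunger of the limit switch, a brass pin of 8 mm diameter in the middle of the back stop: it stands 6 mm proud of the stop face, value in m: 0 = out, about 0.006 = pushed in flush with the stop face by the end of the key. Spring about 2 N at first, 4 N when flush.
- rack: Fixed wooden rack, 170 x 226 mm: three parallel bars lie on it along its x axis, 75 mm apart, in notches 8 mm deep with floors 36 mm above the table. Two cross rails, 10 mm thick, at x = -80 and +55 mm. Origin: on the table, midway along the bars and across the rack. Which bar lies in which notch varies.
- key: The gib-head key: steel flat bar 180 long, 18 wide, 11 mm thick, with a raised head (18 long, 18 mm high) at its rear end; 0.23 to 0.35 kg. Origin: centre of its underside, mid-length; +x towards the plain end (face at x = +90 mm), head at -90 to -72 mm. At home 74 mm of it are past the front of the mouth plate, so grip it just before the head, near x = -55 mm, across its width.
- key_tip (a point): Centre of the end face of the key's plain end, 5.5 mm above its underside. Axes as those of the key.
- plain_key: Bystander in the rack: steel parallel key with round ends and no head, 170 x 18 x 11 mm, origin at the centre of its underside.
- dowel: Bystander in the rack: round steel pin, 16 mm diameter, 170 mm long.
- bush_a: Bystander: short steel bush standing on the table, 38 mm diameter, 50 mm tall.
- bush_b: Bystander: steel bush standing on the table, 38 mm diameter, 70 mm tall.
- wrench: Bystander: open wrench lying on the table.
- screwdriver: Bystander: screwdriver lying on the table.
There are look-alikes about, which are no part of the job. Leave any yellow look-alike of the key alone.

How it is judged:
By the outcome, as a careful person would: the job done as asked, in the order asked, and still so for the second after the job is handed in, while the arm keeps its last pose, push and grip.
It also fails if it takes over 67 s, if anything falls off the work surface, if the arm or the gripper's body presses on something with over 40 N, if the wrist force passes 120 N, or if a joint passes its speed limit or range.

## Robot

A 6-joint arm with a two-finger parallel gripper is mounted at the origin on the work surface. World frame = base frame: x ahead of the robot, y to its left, z up, the work surface at z = 0. Lengths are in m, angles in rad, forces in N, time in s.
With the tool pointing down it reaches from about 0.375 to 0.9 m from the base axis. Payload 3.1 kg.
Tool frame: the origin (TCP) lies on the centre line of the jaws, within the pads' length; the fingertips stand robot.tip_reach ahead of it and the grasp point (between the pads) lies 8 mm behind it (robot.tip_reach is the distance from the TCP to the fingertips, in m); z points along the fingers, y is the line along which they close (so a half turn about z gives the same grasp; the last joint's range is limited). The gripper opens to 87 mm and grips with 3 to 60 N. Pads are 19 mm wide; open, the fingers measure 117 mm over their backs; the gripper's body (75 mm by 190 mm) begins 51 mm behind the grasp point.
Start: joints at [-1.478, 0.527, 1.433, -0, 1.181, -0.178], TCP at [0.168, -0.602, 0.234] pointing down, gripper open.
Joint ranges: [-3.08, 3.08], [-0.75, 2.2], [0.22, 2.44], [-1.43, 4.57], [0, 2.65], [-2.85, 2.85]. Speed limits (rad/s): [2.79, 2.79, 3.14, 3.14, 3.14, 3.14].

## Interface

Orientations are given as a unit quaternion [x, y, z, w].
In Python, from rig import robot gives the robot as it stands.
- The arm moves only by the tool jog_arm, never from a script. Its argument "motion" is one flat list of numbers, 7 for each row, row after row: the shift along the tool's x, y, z scaled (see below), then the turn, a rotation vector about the tool's x, y, z scaled (see below), then the gripper's target within -1 to 1 (shut at 1, half-way at 0, fully open at -1). In form: [x, y, z, rx, ry, rz, hand, x, y, z, rx, ry, rz, hand, ...]. A call has 1 to 12 rows; each row shifts and turns the commanded pose from where the row before left it, along the tool's axes as they then stand; what a row does not reach is not made up. The controller multiplies each number of a shift by 4 cm and each number of a turn by 4 degrees. A row lasts 1/8 s, in which the tool goes at most 62.5 mm and 10.7 degrees, less where a joint would pass 70% of its speed; a pose out of reach is approached as far as the arm can. A call with a number of a shift or a turn outside -1 to 1 is refused whole. A call with a gripper value outside its range is refused whole. The fingers move at their own pace and stop on an object; "grip_force" is the grip in N (left out, the last holds). Time passes only in rows, so rows that do not move let the fingers close. It gives the time, the measured TCP pose, the force, the opening and the grip force at its end, in the units of the state.
- robot.get_obs(): the state, without advancing time (a new reading comes with each control period).
- robot.camera(name): name is "side" or "top" or "wrist"; returns the picture (400x640x3 uint8, blue, green, red); there is no depth.
- robot.calibration(name): a dict with "fx", "fy", "cx", "cy" (pixels), "dist_coeffs" ([k1, k2, p1, p2, k3] as OpenCV has them; the pictures are not rectified), "R" (3x3) and "t" (3): a world point X has camera coordinates R X + t; the wrist camera has in their place "T_tool_cam" (4x4, takes a point from camera to tool coordinates, whose origin is the TCP and whose axes are the flange's). Camera axes: x right, y down, z forward; pixel columns grow to the right and rows downward; lengths in m; the calibration is good to about 2 mm. A picture is of the moment at which its call begins: read the wrist's pose just before it. calibration takes no time and is no camera call.
- robot.hand_in(): hands the job in; it is judged then, once.
The state is a dict: "time": time; "q": joint angles; "joint_velocities": joint speeds; "joint_torque": joint torques, N m; "position": TCP position; "tool_rot": TCP orientation; "ft_force": force on the tool from outside, world axes, zero at the start; "moment": the same for the moment, N m; "grip_width": finger opening in m; "grip_force": force on a finger pad.
Only numpy, scipy, OpenCV 4.12 (cv2) and the standard library are available. Lean on these libraries where they do the work, as an engineer would, in place of code of your own. Each camera call takes 0.05 s, during which the arm holds its last target. There are 200 camera calls.

## Working session

There is one attempt and no reset: what is moved stays moved. The work goes in short steps, Python scripts to look and compute and a tool call to move; the robot and the scene stay as the last step left them, time stands still between calls to the robot, and variables do not carry over. Pictures are saved under pics/ and viewed, at most 10 in all, crops included, and the job is handed in when it is done.

Besides the shell and the picture viewer there is one more tool, called after "Request:" by a JSON object that holds its "api" and its "payload", one argument or row to a line. jog_arm: Moves the arm, as the interface text tells. Shifts and turns lie within -1 to 1; 1 stands for 4 cm of shift or 4 degrees of turn. Its arguments: {"type":"object","properties":{"motion":{"type":"array","items":{"type":"number"}},"grip_force":{"type":"number"}},"required":["motion"]}

```bash
ls; mkdir -p pics
cat > h.py <<'E'
import numpy as np, cv2
from rig import robot
from scipy.spatial.transform import Rotation as R
def cal(n):
    c=robot.calibration(n)
    K=np.array([[c['fx'],0,c['cx']],[0,c['fy'],c['cy']],[0,0,1.]]);d=np.array(c['dist_coeffs'],float)
    if n=='wrist':
        o=robot.get_obs();T=np.eye(4);T[:3,:3]=R.from_quat(o['tool_rot']).as_matrix();T[:3,3]=o['position']
        M=np.linalg.inv(T@np.array(c['T_tool_cam']));return K,d,M[:3,:3],M[:3,3]
    return K,d,np.array(c['R']),np.array(c['t'])
def ray(C,uv):
    K,d,Rm,t=C
    p=cv2.undistortPoints(np.array(uv,float).reshape(-1,1,2),K,d).reshape(-1,2)
    v=np.c_[p,np.ones(len(p))]@Rm
    return -Rm.T@t, v/np.linalg.norm(v,axis=1)[:,None]
def onz(C,uv,z):
    o,v=ray(C,uv); return o+v*((z-o[2])/v[:,2])[:,None]
def proj(C,X):
    K,d,Rm,t=C
    return cv2.projectPoints(np.array(X,float).reshape(-1,1,3),cv2.Rodrigues(Rm)[0],t,K,d)[0].reshape(-1,2)
def tri(C1,u1,C2,u2):
    o1,v1=ray(C1,u1);o2,v2=ray(C2,u2);v1,v2=v1[0],v2[0]
    A=np.c_[v1,-v2];s=np.linalg.lstsq(A,o2-o1,rcond=None)[0]
    a,b=o1+s[0]*v1,o2+s[1]*v2
    return (a+b)/2,np.linalg.norm(a-b)
E
python3 - <<'E'
from h import *
for n in('top','side','wrist'):
    im=robot.camera(n);cv2.imwrite(f'pics/{n}0.png',im)
    C=cal(n);print(n,-C[2].T@C[3],C[2][2])
o=robot.get_obs();print(o,robot.tip_reach)
E
```

```text
pics
top [ 0.32373478 -0.03196762  1.46121724] [ 0.14075862  0.01094746 -0.98998342]
side [ 0.13656522 -0.91773452  1.26642968] [ 0.23508324  0.57711788 -0.78209387]
wrist [ 0.23526423 -0.58274062  0.38349286] [-0.25276989 -0.06806478 -0.9651293 ]
{'time': 0.15, 'q': array([-1.47748503e+00,  5.28265129e-01,  1.43358714e+00,  3.62605472e-06,
        1.18142351e+00, -1.78532805e-01]), 'joint_velocities': array([ 0.00044859, -0.00239926, -0.00167166,  0.00199244,  0.00128079,
        0.00252039]), 'joint_torque': array([ 9.32234179e-04, -4.40431702e+01, -1.76842707e+01,  6.32952852e-02,
        5.52207918e-02, -9.94271545e-05]), 'position': array([ 0.16777619, -0.60149993,  0.23279537]), 'tool_rot': array([ 9.90776554e-01,  1.35503181e-01,  3.75240714e-05, -8.40729335e-04]), 'ft_force': array([-0.43697363, -0.5604259 ,  0.18770118]), 'moment': array([-0.02718854,  0.03737552,  0.02293432]), 'grip_force': 0.0, 'grip_width': 0.08713632497383139} 0.011
```

View pics/top0.png

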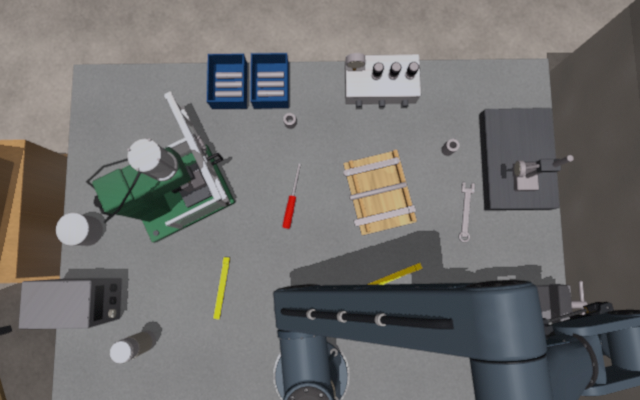

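View pics/side0.png

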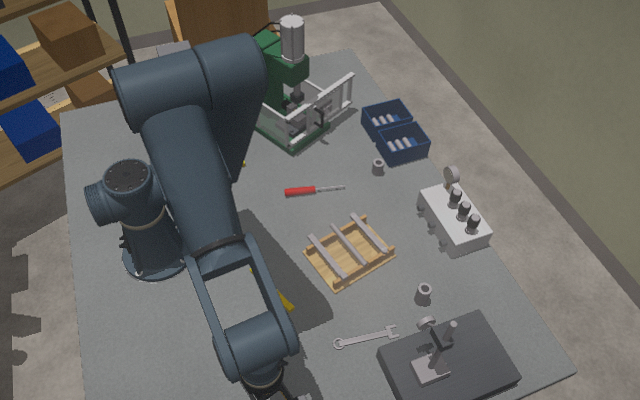

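The top view shows the press at about (165,175) with its front facing right. The rack is at (380,192) with three bars, and there are yellow look-alikes at (222,288) and (400,273). Next I'll enlarge the press and rack.

Run:
```python
from h import *
t=cv2.imread('pics/top0.png');s=cv2.imread('pics/side0.png')
def c(im,x,y,w,h):
    k=cv2.resize(im[y:y+h,x:x+w],(400,300),interpolation=cv2.INTER_CUBIC);return k
a=np.vstack([np.hstack([c(t,90,85,180,135),c(t,330,140,120,90+0)]),np.hstack([c(s,240,50,140,105),c(s,295,205,112,84)])])
cv2.imwrite('pics/crop1.png',a)
C=cal('top')
print(onz(C,[[235,200],[168,95],[345,160],[397,151],[415,222],[363,234]],0.04))
print(proj(C,[[0,0,0],[.5,0,0],[.5,.2,0]]))
```

```text
[[ 0.50429282  0.21981276  0.04      ]
 [ 0.82859     0.42940253  0.04      ]
 [ 0.62131371 -0.10628411  0.04      ]
 [ 0.64709894 -0.26153888  0.04      ]
 [ 0.43489296 -0.3073458   0.04      ]
 [ 0.40119423 -0.15509856  0.04      ]]
[[310.87054088 374.8661716 ]
 [309.8364786  202.40758898]
 [243.81659641 202.99228441]]
```

View pics/crop1.png

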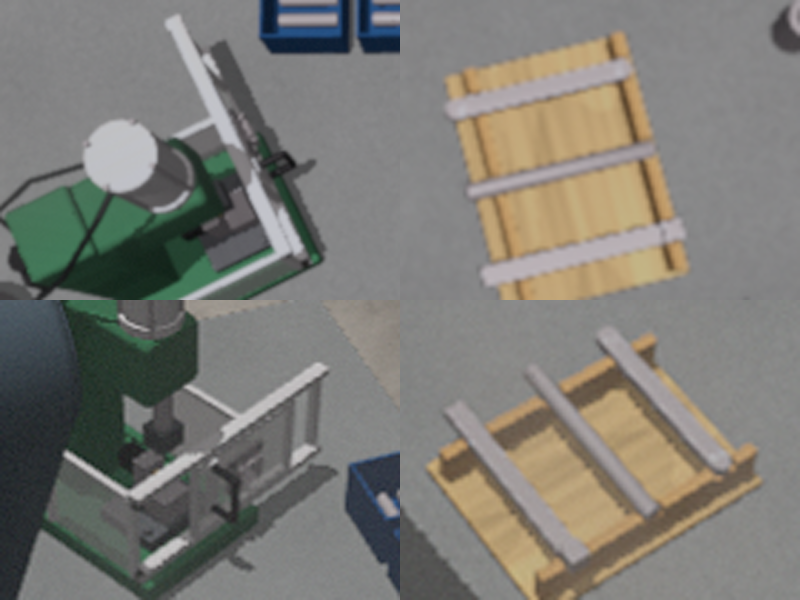

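The rack candidates in the crop:
- **Far bar, (540,90):** rounded ends and no head, so it's the plain key.
- **Middle bar, (560,170):** thin and round, so it's the dowel.
- **Near bar, (585,255):** has a block at its right end (675,230), so it's the gib-head key. Its plain end points left (+y).

The black handle shows at about (285,163) in the top crop and (235,500) in the side crop. I'll work out rough positions and then check them with the wrist camera.

Run:
```python
from h import *
T=cal('top');S=cal('side')
print(onz(T,[[168.75,94],[224,197.5]],.165), onz(S,[[240+325/2.857,50+67/2.857],[240+135/2.857,50+197/2.857]],.165))
print('handle',onz(T,[[90+290*.45,85+160*.45]],.145),onz(S,[[240+235/2.857,50+178/2.857]],.145),onz(S,[[240+235/2.857,50+218/2.857]],.072))
print('key head/tip',onz(T,[[330+683*.3-120,140+231*.3],[330+485*.3-120,140+273*.3]],.05))
print('keyside',onz(S,[[295+585*.28-112,205+258*.28],[295+450*.28-112,205+108*.28]],.05))
print(robot.calibration('wrist')['T_tool_cam'])
```

```text
[[0.78705306 0.38683268 0.165     ]
 [0.49546265 0.22744785 0.165     ]] [[0.79225655 0.38661497 0.165     ]
 [0.49440166 0.24229082 0.165     ]]
handle [[0.61122561 0.24329031 0.145     ]] [[0.62106799 0.25424274 0.145     ]] [[0.62631631 0.26321344 0.072     ]]
key head/tip [[ 0.47107134 -0.30646106  0.05      ]
 [ 0.43584543 -0.13324759  0.05      ]]
keyside [[ 0.47868107 -0.30359185  0.05      ]
 [ 0.42957985 -0.13468591  0.05      ]]
[[-1.15853601e-04 -9.65052899e-01 -2.62055124e-01  7.00922655e-02]
 [ 9.99999747e-01  7.19889917e-05 -7.07205240e-04 -1.98920967e-04]
 [ 7.01355552e-04 -2.62055140e-01  9.65052647e-01 -1.50676184e-01]
 [ 0.00000000e+00  0.00000000e+00  0.00000000e+00  1.00000000e+00]]
```

```bash
cat >> h.py <<'E'
def plan(pos,yaw,n=None,hand=-1):
    "rows to take the tool (pointing down, tool x at yaw deg) to pos, straight"
    o=robot.get_obs();p=np.array(o['position']);r=R.from_quat(o['tool_rot'])
    a=np.radians(yaw);g=R.from_matrix(np.c_[[np.cos(a),np.sin(a),0],[np.sin(a),-np.cos(a),0],[0,0,-1]])
    rv=(r.inv()*g).as_rotvec();dp=np.array(pos)-p
    if n is None: n=int(np.ceil(max(np.linalg.norm(dp)/.038,np.degrees(np.linalg.norm(rv))/3.9,1)))
    st=R.from_rotvec(rv/n);rows=[]
    for i in range(n):
        s=r.inv().apply(dp/n)/.04
        rows.append(np.r_[s,np.degrees(rv/n)/4,hand]);r=r*st
    rows=np.round(rows,2)+0.
    for k in range(0,n,12): print(k//12,'['+', '.join('%g'%x for x in rows[k:k+12].ravel())+']')
E
python3 - <<'E'
from h import *
plan([.46,-.24,.26],103)
E
```

```text
0 [0.41, -0.29, -0.03, 0, 0, -0.95, -1, 0.43, -0.27, -0.03, 0, 0, -0.95, -1, 0.45, -0.24, -0.03, 0, 0, -0.95, -1, 0.46, -0.21, -0.03, 0, 0, -0.95, -1, 0.47, -0.18, -0.03, 0, 0, -0.95, -1, 0.48, -0.14, -0.03, 0, 0, -0.95, -1, 0.49, -0.11, -0.03, 0, 0, -0.95, -1, 0.5, -0.08, -0.03, 0, 0, -0.95, -1, 0.5, -0.04, -0.03, 0, 0, -0.95, -1, 0.51, -0.01, -0.03, 0, 0, -0.95, -1, 0.5, 0.02, -0.03, 0, 0, -0.95, -1, 0.5, 0.06, -0.03, 0, 0, -0.95, -1]
1 [0.5, 0.09, -0.03, 0, 0, -0.95, -1, 0.49, 0.12, -0.03, 0, 0, -0.95, -1, 0.48, 0.15, -0.03, 0, 0, -0.95, -1, 0.47, 0.19, -0.03, 0, 0, -0.95, -1, 0.46, 0.22, -0.03, 0, 0, -0.95, -1, 0.44, 0.25, -0.03, 0, 0, -0.95, -1, 0.42, 0.27, -0.03, 0, 0, -0.95, -1, 0.4, 0.3, -0.03, 0, 0, -0.95, -1, 0.38, 0.33, -0.03, 0, 0, -0.95, -1, 0.36, 0.35, -0.03, 0, 0, -0.95, -1, 0.34, 0.38, -0.03, 0, 0, -0.95, -1]
```

Request:
{"api": "jog_arm", "payload": {
  "motion": [0.41,-0.29,-0.03,0,0,-0.95,-1,0.43,-0.27,-0.03,0,0,-0.95,-1,0.45,-0.24,-0.03,0,0,-0.95,-1,0.46,-0.21,-0.03,0,0,-0.95,-1,0.47,-0.18,-0.03,0,0,-0.95,-1,0.48,-0.14,-0.03,0,0,-0.95,-1,0.49,-0.11,-0.03,0,0,-0.95,-1,0.5,-0.08,-0.03,0,0,-0.95,-1,0.5,-0.04,-0.03,0,0,-0.95,-1,0.51,-0.01,-0.03,0,0,-0.95,-1,0.5,0.02,-0.03,0,0,-0.95,-1,0.5,0.06,-0.03,0,0,-0.95,-1]
}}

```text
time: 1.65
position: [0.3207, -0.4125, 0.2481]
tool_rot: [0.86, 0.511, 0.0, 0.0]
ft_force: [0.0, -0.0, 0.1]
grip_width: 0.0865
grip_force: 0.0
```

Request:
{"api": "jog_arm", "payload": {
  "motion": [0.5,0.09,-0.03,0,0,-0.95,-1,0.49,0.12,-0.03,0,0,-0.95,-1,0.48,0.15,-0.03,0,0,-0.95,-1,0.47,0.19,-0.03,0,0,-0.95,-1,0.46,0.22,-0.03,0,0,-0.95,-1,0.44,0.25,-0.03,0,0,-0.95,-1,0.42,0.27,-0.03,0,0,-0.95,-1,0.4,0.3,-0.03,0,0,-0.95,-1,0.38,0.33,-0.03,0,0,-0.95,-1,0.36,0.35,-0.03,0,0,-0.95,-1,0.34,0.38,-0.03,0,0,-0.95,-1,0,0,0,0,0,0,-1]
}}

```text
time: 3.15
position: [0.4605, -0.2398, 0.2612]
tool_rot: [0.621, 0.783, -0.0, 0.0]
ft_force: [-0.9, -0.5, -0.6]
grip_width: 0.0872
grip_force: 0.0
```

Run:
```python
from h import *
C=cal('wrist');im=robot.camera('wrist');cv2.imwrite('pics/w1.png',im)
np.savez('w1.npz',*C)
plan([.56,.15,.27],118)
```

```text
0 [0.81, 0.42, -0.02, 0, 0, -0.34, -1, 0.8, 0.44, -0.02, 0, 0, -0.34, -1, 0.79, 0.46, -0.02, 0, 0, -0.34, -1, 0.78, 0.48, -0.02, 0, 0, -0.34, -1, 0.77, 0.5, -0.02, 0, 0, -0.34, -1, 0.76, 0.52, -0.02, 0, 0, -0.34, -1, 0.75, 0.53, -0.02, 0, 0, -0.34, -1, 0.73, 0.55, -0.02, 0, 0, -0.34, -1, 0.72, 0.57, -0.02, 0, 0, -0.34, -1, 0.71, 0.58, -0.02, 0, 0, -0.34, -1, 0.69, 0.6, -0.02, 0, 0, -0.34, -1]
```

View pics/w1.png

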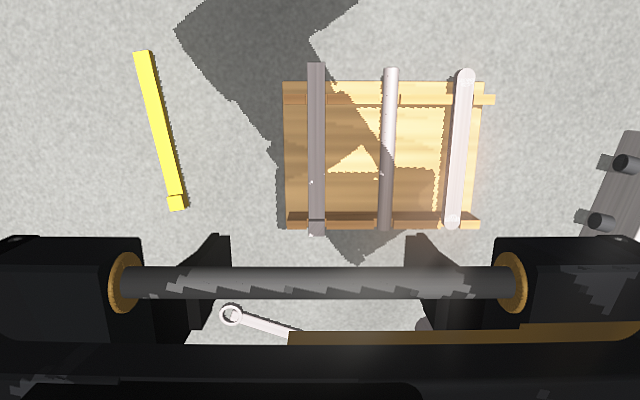

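The wrist view shows the square-ended bar at u≈316. Its plain tip is at (316,63) and its raised head at (316,228), so that's the key. The dowel is at u≈388, the round-ended plain key at u≈460, and the yellow look-alike on the left stays put. Next is the door.

Run:
```python
from h import *
plan([.66,.10,.30],118)
```

```text
0 [0.65, 0.62, -0.09, 0, 0, -0.34, -1, 0.64, 0.63, -0.09, 0, 0, -0.34, -1, 0.62, 0.65, -0.09, 0, 0, -0.34, -1, 0.61, 0.66, -0.09, 0, 0, -0.34, -1, 0.59, 0.68, -0.09, 0, 0, -0.34, -1, 0.57, 0.69, -0.09, 0, 0, -0.34, -1, 0.56, 0.7, -0.09, 0, 0, -0.34, -1, 0.54, 0.72, -0.09, 0, 0, -0.34, -1, 0.52, 0.73, -0.09, 0, 0, -0.34, -1, 0.51, 0.74, -0.09, 0, 0, -0.34, -1, 0.49, 0.75, -0.09, 0, 0, -0.34, -1]
```

Request:
{"api": "jog_arm", "payload": {
  "motion": [0.65,0.62,-0.09,0,0,-0.34,-1,0.64,0.63,-0.09,0,0,-0.34,-1,0.62,0.65,-0.09,0,0,-0.34,-1,0.61,0.66,-0.09,0,0,-0.34,-1,0.59,0.68,-0.09,0,0,-0.34,-1,0.57,0.69,-0.09,0,0,-0.34,-1,0.56,0.7,-0.09,0,0,-0.34,-1,0.54,0.72,-0.09,0,0,-0.34,-1,0.52,0.73,-0.09,0,0,-0.34,-1,0.51,0.74,-0.09,0,0,-0.34,-1,0.49,0.75,-0.09,0,0,-0.34,-1,0,0,0,0,0,0,-1]
}}

```text
time: 4.7
position: [0.6609, 0.1006, 0.3005]
tool_rot: [0.515, 0.857, 0.0, 0.0]
ft_force: [0.5, -0.2, -0.6]
grip_width: 0.0872
grip_force: 0.0
```

Run:
```python
from h import *
C=cal('wrist');im=robot.camera('wrist');cv2.imwrite('pics/w2.png',im)
np.savez('w2.npz',*C)
```

```text
(no output)
```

View pics/w2.png

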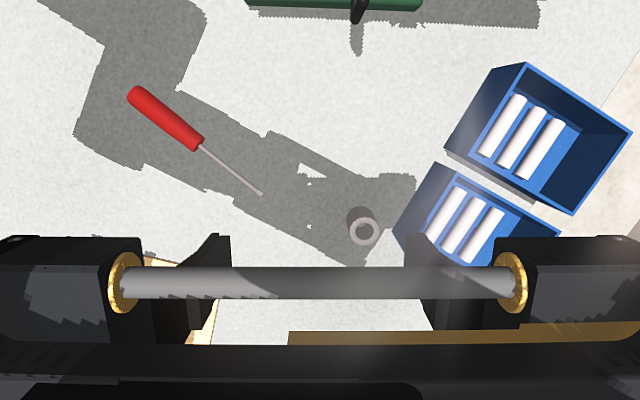

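This view is too far out: the handle is only just visible at (357,10). I'll move 8 cm closer.

Request:
{"api": "jog_arm", "payload": {
  "motion": [0.5,0,0,0,0,0,-1,0.5,0,0,0,0,0,-1,0.5,0,0,0,0,0,-1,0.5,0,0,0,0,0,-1,0,0,0,0,0,0,-1,0,0,0,0,0,0,-1]
}}

```text
time: 5.5
position: [0.6227, 0.1701, 0.3009]
tool_rot: [0.515, 0.857, -0.0, 0.0]
ft_force: [-0.7, -0.0, -0.2]
grip_width: 0.0869
grip_force: 0.0
```

Run:
```python
from h import *
C=cal('wrist');im=robot.camera('wrist');cv2.imwrite('pics/w3.png',im)
np.savez('w3.npz',*C)
t=robot.camera('top');T=cal('top')
a=cv2.resize(im[0:200,200:466],(800,600),interpolation=cv2.INTER_CUBIC)
cv2.imwrite('pics/w3c.png',a)
```

```text
(no output)
```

View pics/w3.png

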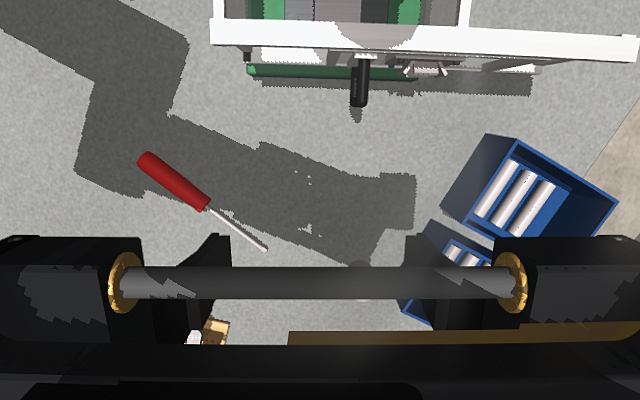

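Run:
```python
from h import *
C=cal('wrist');print(C[0],proj(C,[-C[2].T@C[3]-[0,0,1]]))
im=cv2.imread('pics/w3.png')
cv2.imwrite('pics/w3c.png',np.vstack([cv2.resize(im[0:112,200:648],(800,200),interpolation=cv2.INTER_CUBIC),cv2.resize(im[40:120,320:480],(800,400),interpolation=cv2.INTER_CUBIC)]))
```

```text
[[350.09026018   0.         317.27293636]
 [  0.         350.09026018 200.15831757]
 [  0.           0.           1.        ]] [[317.10023912 105.35990274]]
```

View pics/w3c.png

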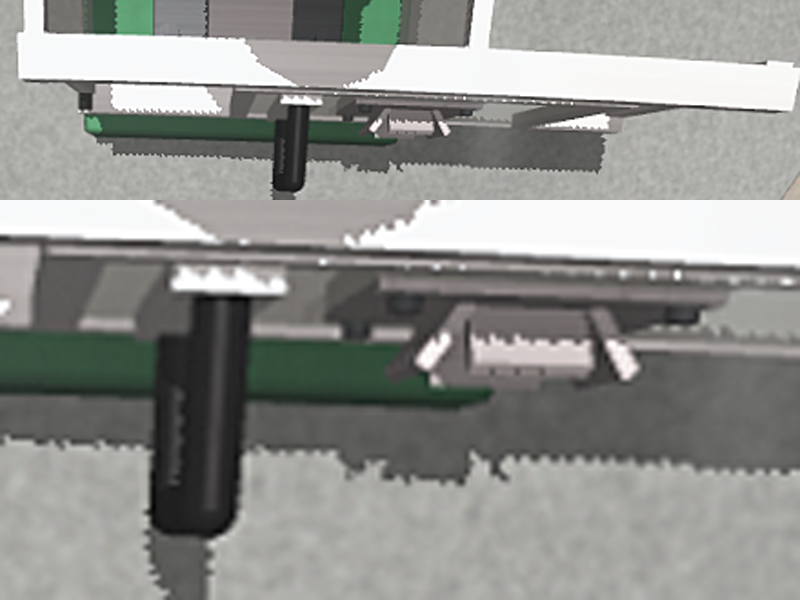

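Run:
```python
from h import *
f=np.load('w3.npz');C=[f[k] for k in f]
im=cv2.imread('pics/w3.png');w=im.min(2)>215
pts=[]
for u in list(range(222,325))+list(range(440,630)):
    col=np.where(w[15:70,u])[0]+15
    if len(col)==0: continue
    e=col[0]
    run=[c for i,c in enumerate(col)]
    # last of the longest contiguous run
    g=np.split(col,np.where(np.diff(col)>1)[0]+1);b=max(g,key=len);pts.append((u,b[-1]+.5,len(b)))
p=np.array(pts);print(p[::30])
X=onz(C,p[:,:2],.165)
vx,vy,x0,y0=cv2.fitLine(X[:,:2].astype(np.float32),cv2.DIST_HUBER,0,.001,.001).ravel()
d=np.array([vx,vy])*np.sign(vx);n=np.array([-d[1],d[0]]);print('dir',d,np.degrees(np.arctan2(d[1],d[0])),'res',np.std((X[:,:2]-[x0,y0])@n))
H=onz(C,[[364.3,100]],.145)[0];L=onz(C,[[355,100]],.072)[0];print(H,L)
print('out dist',((H[:2]-[x0,y0])@n),((L[:2]-[x0,y0])@n), 'diff along',(H-L)[:2]@d)
E=onz(C,[[211.5,44.8]],.165)[0];print('left end',E, 'handle from left end',(H-E)[:2]@d)
# slot tunnel mid: lips
sl=onz(C,[[320+533/5,40+175/5]],.1065)[0];print('slot',sl,(sl-H)[:2]@d)
print(robot.get_obs()['tool_rot'])
```

```text
[[222.   43.5  29. ]
 [252.   44.5  25. ]
 [282.   45.5  26. ]
 [312.   46.5  26. ]
 [457.   51.5  26. ]
 [487.   53.5  25. ]
 [517.   54.5  25. ]
 [547.   56.5  25. ]
 [577.   58.5  25. ]
 [607.   59.5  24. ]]
dir [0.89711285 0.4418015 ] 26.218878 res 0.00022376044764532853
[0.62080326 0.25578516 0.145     ] [0.62012628 0.25657236 0.072     ]
out dist -0.0381792579755061 -0.037173959458832805 diff along 0.0002595435217657191
left end [0.4951922  0.23529924 0.165     ] handle from left end 0.12173800602391877
slot [0.66530654 0.3060369  0.1065    ] 0.062125757900473796
[ 5.15802999e-01  8.56707188e-01 -4.93292104e-05  2.40408140e-04]
```

Measured: the handle axis stands 38.2 mm off the frame (given 38) and its top and bottom ends agree. The slot is 62 mm from it (given 60), and the feed yaw is 116.2°. I'll grip the handle next.

Run:
```python
from h import *
plan([.6225,.2525,.19],116.2);plan([.6225,.2525,.123],116.2,1)
```

```text
0 [0.46, 0.24, 0.69, 0, 0, 0.11, -1, 0.46, 0.24, 0.69, 0, 0, 0.11, -1, 0.46, 0.23, 0.69, 0, 0, 0.11, -1, 0.46, 0.23, 0.69, 0, 0, 0.11, -1]
0 [1.84, 0.96, 4.44, 0, 0.01, 0.42, -1]
```

Request:
{"api": "jog_arm", "payload": {
  "motion": [0.46,0.24,0.69,0,0,0.11,-1,0.46,0.24,0.69,0,0,0.11,-1,0.46,0.23,0.69,0,0,0.11,-1,0.46,0.23,0.69,0,0,0.11,-1,0,0,0.55,0,0,0,-1,0,0,0.55,0,0,0,-1,0,0,0.55,0,0,0,-1,0,0,0,0,0,0,-1]
}}

```text
time: 6.6
position: [0.6213, 0.2517, 0.1221]
tool_rot: [0.529, 0.849, -0.002, -0.002]
ft_force: [0.9, 0.3, -0.0]
grip_width: 0.087
grip_force: 0.0
```

Request:
{"api": "jog_arm", "payload": {
  "motion": [0,0,0,0,0,0,1,0,0,0,0,0,0,1,0,0,0,0,0,0,1,0,0,0,0,0,0,1,0,0,0,0,0,0,1,0,0,0,0,0,0,1],
  "grip_force": 20
}}

```text
time: 7.35
position: [0.6222, 0.2528, 0.1244]
tool_rot: [0.529, 0.849, 0.0, 0.0]
ft_force: [0.4, 0.2, 0.1]
grip_width: 0.0348
grip_force: 0.0
```

Request:
{"api": "jog_arm", "payload": {
  "motion": [0,0,0,0,0,0,1,0,0,0,0,0,0,1,0,0,0,0,0,0,1,0,0,0,0,0,0,1]
}}

```text
time: 7.85
position: [0.6222, 0.2527, 0.1243]
tool_rot: [0.529, 0.849, -0.0, -0.0]
ft_force: [-0.3, 0.5, 0.0]
grip_width: 0.009
grip_force: 20.0
```

Request:
{"api": "jog_arm", "payload": {
  "motion": [0,-0.2,0,0,0,0,1,0,-0.3,0,0,0,0,1,0,-0.3,0,0,0,0,1,0,-0.3,0,0,0,0,1,0,-0.3,0,0,0,0,1,0,-0.2,0,0,0,0,1]
}}

```text
time: 8.6
position: [0.5638, 0.224, 0.1243]
tool_rot: [0.529, 0.849, -0.0, -0.0]
ft_force: [3.2, 1.9, -4.6]
grip_width: 0.0089
grip_force: 20.0
```

Request:
{"api": "jog_arm", "payload": {
  "motion": [0,-0.2,0,0,0,0,1,0,-0.2,0,0,0,0,1,0,-0.1,0,0,0,0,1]
}}

```text
time: 8.98
position: [0.549, 0.2166, 0.1244]
tool_rot: [0.529, 0.849, 0.003, 0.002]
ft_force: [10.0, 7.9, -13.0]
grip_width: 0.0093
grip_force: 20.0
```

Request:
{"api": "jog_arm", "payload": {
  "motion": [0,-0.1,0,0,0,0,1,0,-0.1,0,0,0,0,1]
}}

```text
time: 9.22
position: [0.5489, 0.2165, 0.1245]
tool_rot: [0.53, 0.848, 0.01, 0.007]
ft_force: [22.8, 18.2, -25.0]
grip_width: 0.0091
grip_force: 20.4
```

Request:
{"api": "jog_arm", "payload": {
  "motion": [0,-0.1,0,0,0,0,1,0,-0.1,0,0,0,0,1]
}}

```text
time: 9.48
position: [0.5487, 0.2161, 0.1248]
tool_rot: [0.531, 0.847, 0.017, 0.011]
ft_force: [33.4, 23.9, -28.4]
grip_width: 0.0102
grip_force: 20.9
```

The door has hit its end buffer after 82 mm of travel. I'll ease off the push, then release.

Request:
{"api": "jog_arm", "payload": {
  "motion": [0,0.2,0,0,0,0,1,0,0.15,0,0,0,0,1,0,0,0,0,0,0,1,0,0,0,0,0,0,1]
}}

```text
time: 9.98
position: [0.5492, 0.2164, 0.1248]
tool_rot: [0.529, 0.849, 0.004, 0.003]
ft_force: [9.5, 6.3, -8.5]
grip_width: 0.0091
grip_force: 20.0
```

Now open, rise, and back off to look.

Request:
{"api": "jog_arm", "payload": {
  "motion": [0,0,0,0,0,0,-0.2,0,0,0,0,0,0,-0.2,0,0,0,0,0,0,-0.2,0,0,0,0,0,0,-0.2,0,0,0,0,0,0,-0.2,0,0,0,0,0,0,-0.2]
}}

```text
time: 10.72
position: [0.5449, 0.2147, 0.1244]
tool_rot: [0.529, 0.849, -0.0, -0.0]
ft_force: [0.1, 0.2, 0.6]
grip_width: 0.0511
grip_force: 0.0
```

Request:
{"api": "jog_arm", "payload": {
  "motion": [0,0,-0.8,0,0,0,-0.2,0,0,-0.8,0,0,0,-0.2,-0.4,0,-0.8,0,0,0,-0.2,-0.6,0.5,-0.8,0,0,0,-0.2,-0.6,0.5,-0.8,0,0,0,-0.2,0,0,0,0,0,0,-0.2,0,0,0,0,0,0,-0.2]
}}

```text
time: 11.6
position: [0.6075, 0.1751, 0.283]
tool_rot: [0.529, 0.849, -0.001, -0.002]
ft_force: [-0.6, 1.0, -0.5]
grip_width: 0.0519
grip_force: 0.0
```

Run:
```python
from h import *
print(robot.get_obs()['position'])
C=cal('wrist');im=robot.camera('wrist');cv2.imwrite('pics/w4.png',im)
np.savez('w4.npz',*C)
c=proj(C,[[.547,.22,.145],[.60,.25,.1]]);print(c)
u,v=c.mean(0);u=int(np.clip(u-80,0,480));v=int(max(v-60,0))
print(u,v)
cv2.imwrite('pics/w4c.png',cv2.resize(im[v:v+120,u:u+160],(800,600),interpolation=cv2.INTER_CUBIC))
```

```text
[0.60748611 0.17512762 0.28301461]
[[276.54543917 112.42922669]
 [347.83013794 107.62409544]]
232 50
```

View pics/w4c.png

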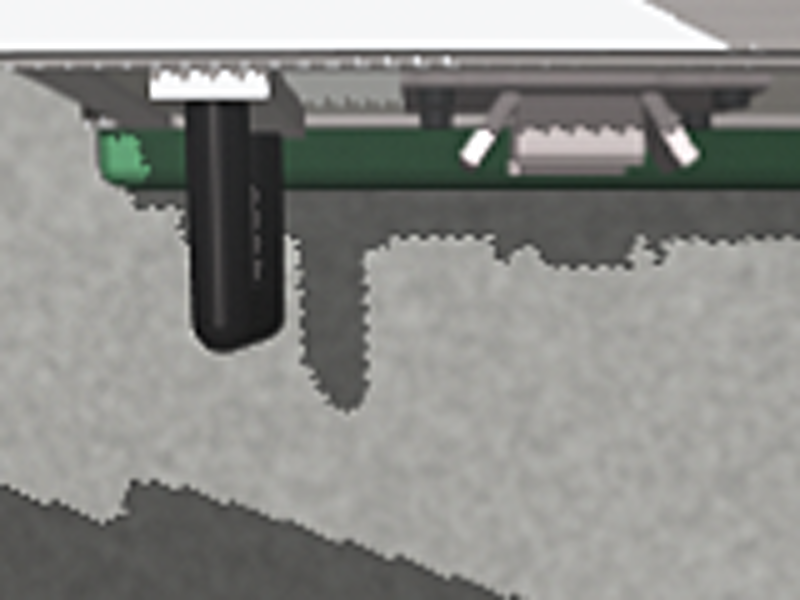

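The crop shows the shut door square in the image. The handle end is at crop (220,345), full-image (276,119), and the slot's flared lips are centred at crop (580,150), full-image (348,80).

Run:
```python
from h import *
f=np.load('w4.npz');C=[f[k] for k in f]
px=np.array([np.cos(np.radians(116.2)),np.sin(np.radians(116.2)),0]);py=np.array([-px[1],px[0],0])
H=onz(C,[[276,114]],.145)[0]
im=cv2.imread('pics/w4.png');print(im[50:70,260:262].min(2)[:,0])
F=onz(C,[[232+20,50+9.8],[232+120,50+9.8]],.165);print('front',F,(H-F)@px)
print('H',H,'from old',(H-[.6208,.2558,.145])@py,(H-[.6208,.2558,.145])@px)
a=H+.038*px-.06*py;print('slot frame front by handle',a)
for z in(.1,.106,.11):
    s=onz(C,[[348,80]],z)[0];print('slot',s,(s-H)@py,(s-H)@px)
# key from w1
f=np.load('w1.npz');D=[f[k] for k in f]
im=cv2.imread('pics/w1.png');cv2.imwrite('pics/key.png',np.hstack([cv2.resize(im[50:130,286:346],(450,600),interpolation=cv2.INTER_CUBIC),cv2.resize(im[200:247,298:333],(350,470),interpolation=cv2.INTER_CUBIC).repeat(1,0)[:,:350] if 0 else cv2.resize(im[190:250,298:333],(350,600),interpolation=cv2.INTER_CUBIC)]))
```

```text
[246 246 245 246 245 246 246 246 252 249 108 106 153 102  79  81  82  82
  83  80]
front [[0.51750493 0.24730844 0.165     ]
 [0.58239698 0.27906135 0.165     ]] [-0.03875388 -0.03859423]
H [0.54711709 0.21868798 0.145     ] from old 0.08249778209905809 -0.0007676297839501801
slot frame front by handle [0.58417537 0.27927415 0.145     ]
slot [0.58893388 0.27172839 0.1       ] -0.060938115261062735 0.029128589838641243
slot [0.58868275 0.27114318 0.106     ] -0.06045441382262449 0.028714376304406264
slot [0.58851533 0.27075303 0.11      ] -0.06013194619699896 0.02843823394824963
```

View pics/key.png

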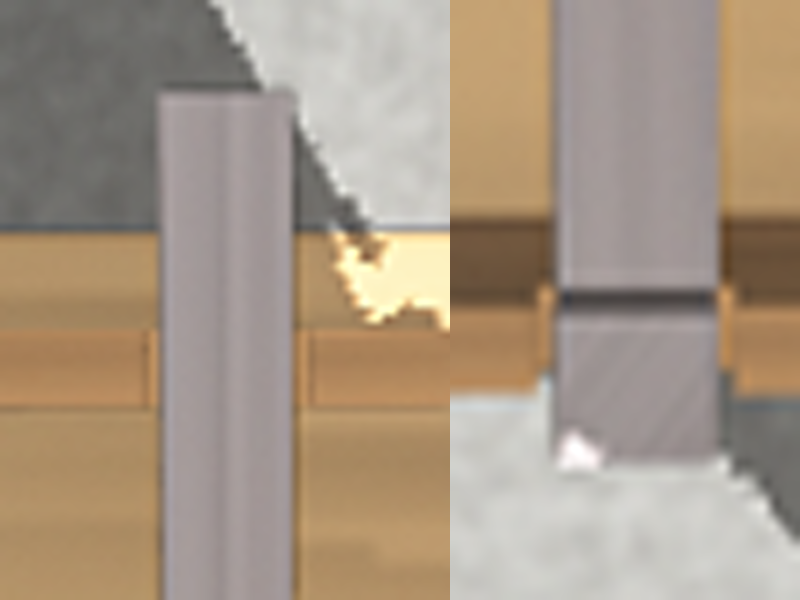

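The crop shows a square plain tip (top edge v≈62.3, u 307–325) and a raised block with a step at v≈219–236.5. That's the gib-head key.

Run:
```python
from h import *
f=np.load('w1.npz');D=[f[k] for k in f]
P=onz(D,[[307.1,62.3],[325.1,62.3],[307.9,130],[325.2,130],[308.6,218.8],[324.5,218.8]],.047)
print(P, 'w',[np.linalg.norm(P[i]-P[i+1]) for i in(0,2,4)])
t=(P[0]+P[1])/2;m=(P[2]+P[3])/2;h=(P[4]+P[5])/2
d=(t-h)[:2];L=np.linalg.norm(d);print('tip',t,'head front',h,'L',L,'yaw',np.degrees(np.arctan2(d[1],d[0])),'midyaw',np.degrees(np.arctan2(*(t-m)[1::-1])))
for z in(.054,.065):
  Q=onz(D,[[308.4,221.5],[324.7,221.5],[308.4,236.5],[324.7,236.5]],z);print(z,np.linalg.norm(Q[1]-Q[0]),np.linalg.norm(Q[2]-Q[0]),np.linalg.norm((Q[0]+Q[1])/2-t),np.linalg.norm((Q[2]+Q[3])/2-t))
u=np.r_[d/L,0];c=t-.09*u;g=t-.145*u;print('grip',g,'c',c)
yaw=np.degrees(np.arctan2(u[1],u[0]))
plan([g[0],g[1],.12],yaw,hand=-.2)
plan([g[0],g[1],.12],yaw,n=1,hand=-.2)
```

```text
[[ 0.42364048 -0.13241789  0.047     ]
 [ 0.44083389 -0.12840085  0.047     ]
 [ 0.438913   -0.19616254  0.047     ]
 [ 0.45619263 -0.19212485  0.047     ]
 [ 0.46080556 -0.28935271  0.047     ]
 [ 0.47777269 -0.2853883   0.047     ]] w [np.float64(0.017656437917285415), np.float64(0.017745096697337457), np.float64(0.017424127430810257)]
tip [ 0.43223719 -0.13040937  0.047     ] head front [ 0.46928912 -0.2873705   0.047     ] L 0.16127505318312238 yaw 103.28198700945215 midyaw 103.51221852914394
0.054 0.017557652959782632 0.017236907420130256 0.16218056150749358 0.1794025220186975
0.065 0.01701800736814394 0.016707120145939176 0.159335196613072 0.1759450691725253
grip [ 0.46555003 -0.27153079  0.047     ] c [ 0.45291412 -0.21800198  0.047     ]
0 [-0.6, -0.58, 0.29, 0, 0, 0.23, -0.2, -0.61, -0.57, 0.29, 0, 0, 0.23, -0.2, -0.62, -0.56, 0.29, 0, 0, 0.23, -0.2, -0.63, -0.55, 0.29, 0, 0, 0.23, -0.2, -0.64, -0.54, 0.29, 0, 0, 0.23, -0.2, -0.65, -0.53, 0.29, 0, 0, 0.23, -0.2, -0.66, -0.52, 0.29, 0, 0, 0.23, -0.2, -0.67, -0.51, 0.29, 0, 0, 0.23, -0.2, -0.67, -0.5, 0.29, 0, 0, 0.23, -0.2, -0.68, -0.49, 0.29, 0, 0, 0.23, -0.2, -0.69, -0.47, 0.29, 0, 0, 0.23, -0.2, -0.7, -0.46, 0.29, 0, 0, 0.23, -0.2]
1 [-0.7, -0.45, 0.29, 0, 0, 0.23, -0.2, -0.71, -0.44, 0.29, 0, 0, 0.23, -0.2]
0 [-8.47, -8.09, 4.08, -0.06, -0.02, 3.23, -0.2]
```

Request:
{"api": "jog_arm", "payload": {
  "motion": [-0.6,-0.58,0.29,0,0,0.23,-0.2,-0.61,-0.57,0.29,0,0,0.23,-0.2,-0.62,-0.56,0.29,0,0,0.23,-0.2,-0.63,-0.55,0.29,0,0,0.23,-0.2,-0.64,-0.54,0.29,0,0,0.23,-0.2,-0.65,-0.53,0.29,0,0,0.23,-0.2,-0.66,-0.52,0.29,0,0,0.23,-0.2,-0.67,-0.51,0.29,0,0,0.23,-0.2,-0.67,-0.5,0.29,0,0,0.23,-0.2,-0.68,-0.49,0.29,0,0,0.23,-0.2,-0.69,-0.47,0.29,0,0,0.23,-0.2,-0.7,-0.46,0.29,0,0,0.23,-0.2]
}}

```text
time: 13.15
position: [0.4855, -0.207, 0.1437]
tool_rot: [0.608, 0.794, 0.0, -0.002]
ft_force: [0.3, 0.6, -0.1]
grip_width: 0.0526
grip_force: 0.0
```

Request:
{"api": "jog_arm", "payload": {
  "motion": [-0.7,-0.45,0.29,0,0,0.23,-0.2,-0.71,-0.44,0.29,0,0,0.23,-0.2,0,0,0,0,0,0,-0.2,0,0,0,0,0,0,-0.2]
}}

```text
time: 13.65
position: [0.4664, -0.2697, 0.1213]
tool_rot: [0.62, 0.784, 0.0, -0.001]
ft_force: [-0.5, 0.2, -0.4]
grip_width: 0.0522
grip_force: 0.0
```

Run:
```python
from h import *
plan([.4656,-.2715,.0375],103.4,n=4,hand=-.2)
```

```text
0 [-0.01, -0.01, 0.52, 0, -0.01, -0.01, -0.2, -0.01, -0.01, 0.52, 0, -0.01, -0.01, -0.2, -0.01, -0.01, 0.52, 0, -0.01, -0.01, -0.2, -0.01, -0.01, 0.52, 0, -0.01, -0.01, -0.2]
```

Request:
{"api": "jog_arm", "payload": {
  "motion": [-0.01,-0.01,0.52,0,0,0,-0.2,-0.01,-0.01,0.52,0,0,0,-0.2,-0.01,0,0.52,0,0,0,-0.2,-0.01,0,0.52,0,0,0,-0.2,0,0,0,0,0,0,-0.2]
}}

```text
time: 14.28
position: [0.4661, -0.2709, 0.0378]
tool_rot: [0.62, 0.785, 0.0, -0.002]
ft_force: [0.1, 0.2, 0.7]
grip_width: 0.0519
grip_force: 0.0
```

Request:
{"api": "jog_arm", "payload": {
  "motion": [0,0,0,0,0,0,1,0,0,0,0,0,0,1,0,0,0,0,0,0,1,0,0,0,0,0,0,1,0,0,0,0,0,0,1,0,0,0,0,0,0,1],
  "grip_force": 45
}}

```text
time: 15.02
position: [0.4669, -0.2734, 0.0391]
tool_rot: [0.621, 0.784, 0.0, 0.0]
ft_force: [-0.9, 0.2, 3.9]
grip_width: 0.0174
grip_force: 45.0
```

The grip is 17.4 mm wide, matching the key. I'll lift and carry it to a point in front of the slot.

Request:
{"api": "jog_arm", "payload": {
  "motion": [0,0,-0.3,0,0,0,1,0,0,-0.6,0,0,0,1,0,0,-0.8,0,0,0,1,0,0,-0.8,0,0,0,1,0,0,-0.5,0,0,0,1,0,0,0,0,0,0,1]
}}

```text
time: 15.78
position: [0.4674, -0.2738, 0.1604]
tool_rot: [0.62, 0.784, -0.0, 0.002]
ft_force: [0.0, -0.3, -2.9]
grip_width: 0.0173
grip_force: 45.0
```

Run:
```python
from h import *
plan([.6705,.1044,.155],116.2,n=14,hand=1)
```

```text
0 [0.57, 0.51, 0.01, 0, 0, -0.23, 1, 0.57, 0.52, 0.01, 0, 0, -0.23, 1, 0.56, 0.53, 0.01, 0, 0, -0.23, 1, 0.55, 0.54, 0.01, 0, 0, -0.23, 1, 0.54, 0.54, 0.01, 0, 0, -0.23, 1, 0.53, 0.55, 0.01, 0, 0, -0.23, 1, 0.52, 0.56, 0.01, 0, 0, -0.23, 1, 0.51, 0.57, 0.01, 0, 0, -0.23, 1, 0.5, 0.58, 0.01, 0, 0, -0.23, 1, 0.49, 0.59, 0.01, 0, 0, -0.23, 1, 0.49, 0.59, 0.01, 0, 0, -0.23, 1, 0.48, 0.6, 0.01, 0, 0, -0.23, 1]
1 [0.47, 0.61, 0.01, 0, 0, -0.23, 1, 0.46, 0.62, 0.01, 0, 0, -0.23, 1]
```

Request:
{"api": "jog_arm", "payload": {
  "motion": [0.57,0.51,0.01,0,0,-0.23,1,0.57,0.52,0.01,0,0,-0.23,1,0.56,0.53,0.01,0,0,-0.23,1,0.55,0.54,0.01,0,0,-0.23,1,0.54,0.54,0.01,0,0,-0.23,1,0.53,0.55,0.01,0,0,-0.23,1,0.52,0.56,0.01,0,0,-0.23,1,0.51,0.57,0.01,0,0,-0.23,1,0.5,0.58,0.01,0,0,-0.23,1,0.49,0.59,0.01,0,0,-0.23,1,0.49,0.59,0.01,0,0,-0.23,1,0.48,0.6,0.01,0,0,-0.23,1]
}}

```text
time: 17.27
position: [0.6403, 0.0518, 0.152]
tool_rot: [0.542, 0.84, -0.001, -0.002]
ft_force: [0.7, -0.4, -2.4]
grip_width: 0.0172
grip_force: 45.0
```

Request:
{"api": "jog_arm", "payload": {
  "motion": [0.47,0.61,0.01,0,0,-0.23,1,0.46,0.62,0.01,0,0,-0.23,1,0,0,0.7,0,0,0,1,0,0,0.7,0,0,0,1,0,0,0,0,0,0,1,0,0,0,0,0,0,1]
}}

```text
time: 18.02
position: [0.6703, 0.1052, 0.0969]
tool_rot: [0.529, 0.849, -0.0, -0.0]
ft_force: [0.7, 0.1, -2.1]
grip_width: 0.0176
grip_force: 45.0
```

Run:
```python
from h import *
C=cal('wrist');im=robot.camera('wrist');cv2.imwrite('pics/w5.png',im)
np.savez('w5.npz',*C)
cv2.imwrite('pics/w5c.png',cv2.resize(im[0:240,160:480],(800,600),interpolation=cv2.INTER_CUBIC))
plan([.6705,.1044,.098],116.2,n=1,hand=1)
```

```text
0 [-0.01, -0.02, 0, 0.02, 0.01, -0.01, 1]
```

View pics/w5c.png

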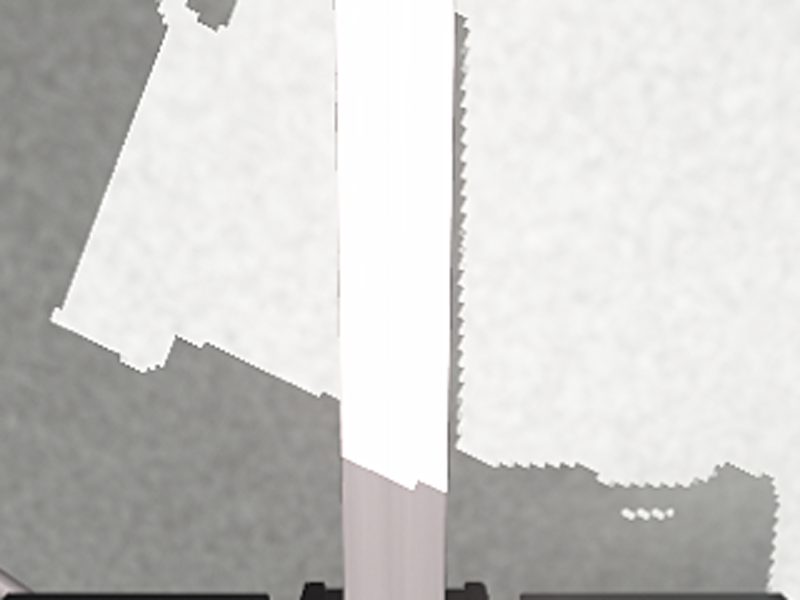

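The wrist crop shows the key running straight along the tool axis, at crop u 335–455 at the top and 345–445 at the jaws. Next I'll check its pitch from the apparent width, and its height from the side view.

Run:
```python
from h import *
f=np.load('w5.npz');C=[f[k] for k in f]
im=cv2.imread('pics/w5.png').astype(float).mean(2)
o=robot.get_obs();p=np.array(o['position']);r=R.from_quat(o['tool_rot'])
cc=-C[2].T@C[3]
for vs in((2,14),(30,60),(70,100),(110,140)):
    row=im[vs[0]:vs[1]].mean(0);g=np.diff(cv2.GaussianBlur(row[None],(5,1),0)[0])
    ul=285+np.argmax(np.abs(g[285:305]))+.5;ur=330+np.argmax(np.abs(g[330:350]))+.5
    v=np.mean(vs)
    A=onz(C,[[ul,v],[ur,v]],.105);w=np.linalg.norm(A[1]-A[0]);
    z=cc[2]-(cc[2]-.105)*.018/w
    m=r.inv().apply(A.mean(0)-p);print(v,ul,ur,'w',w,'z est',z,'tool xy',m[:2])
S=cal('side');T=cal('top')
im=robot.camera('side');cv2.imwrite('pics/s2.png',im)
im2=robot.camera('top');cv2.imwrite('pics/t2.png',im2)
tip=p+r.apply([.147,0,0]);tip[2]=.1048
print('tip',tip,proj(S,[tip]),proj(T,[tip]))
def crop(i,c,w=60,h=45):
    u,v=c[0].astype(int);return cv2.resize(i[v-h:v+h,u-w:u+w],(400,300),interpolation=cv2.INTER_CUBIC),(u-w,v-h)
a,oa=crop(im,proj(S,[tip]));b,ob=crop(im2,proj(T,[tip]));print(oa,ob)
cv2.imwrite('pics/tip.png',np.hstack([a,b]))
```

```text
8.0 293.5 341.5 w 0.01781331318247139 z est 0.10350563595062154 tool xy [ 0.10760565 -0.00186672]
45.0 295.5 340.5 w 0.017068637526699144 z est 0.09721950296283655 tool xy [ 0.09469682 -0.00167497]
85.0 295.5 340.5 w 0.0175027645191632 z est 0.10094918021058077 tool xy [ 0.08012912 -0.00166775]
125.0 295.5 339.5 w 0.017577270588288705 z est 0.10157075519820316 tool xy [ 0.0648308  -0.00185968]
tip [0.60609661 0.23713141 0.1048    ] [[319.70029747 125.5599729 ]] [[225.50856617 161.73721345]]
(np.int64(259), np.int64(80)) (np.int64(165), np.int64(116))
```

View pics/tip.png

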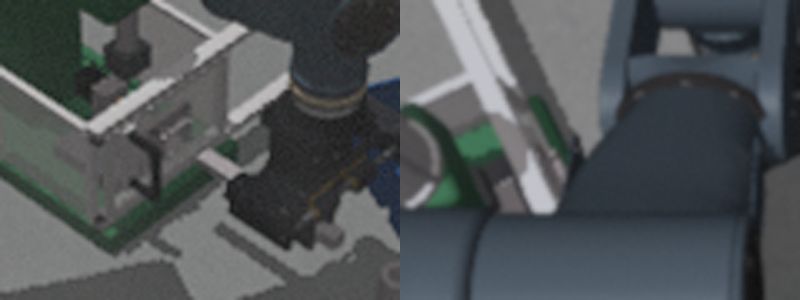

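The side view shows the key's tip lined up in front of the slot, at crop (200,155), and the width check says it's level within noise. I'll trim the pose slightly and feed slowly, watching the force.

Request:
{"api": "jog_arm", "payload": {
  "motion": [0,0.01,-0.02,0,0,0,1,0.2,0,0,0,0,0,1,0.25,0,0,0,0,0,1,0.25,0,0,0,0,0,1,0,0,0,0,0,0,1]
}}

```text
time: 18.8
position: [0.6574, 0.132, 0.0979]
tool_rot: [0.528, 0.849, -0.0, -0.0]
ft_force: [0.4, 0.2, -2.1]
grip_width: 0.0178
grip_force: 45.0
```

Request:
{"api": "jog_arm", "payload": {
  "motion": [0.15,0,0,0,0,0,1,0.15,0,0,0,0,0,1,0,0,0,0,0,0,1]
}}

```text
time: 19.18
position: [0.6526, 0.1419, 0.0979]
tool_rot: [0.528, 0.849, -0.0, -0.0]
ft_force: [-0.2, 0.3, -2.0]
grip_width: 0.0174
grip_force: 45.0
```

Request:
{"api": "jog_arm", "payload": {
  "motion": [0.15,0,0,0,0,0,1,0.15,0,0,0,0,0,1,0,0,0,0,0,0,1]
}}

```text
time: 19.55
position: [0.6472, 0.1528, 0.0979]
tool_rot: [0.528, 0.849, -0.0, -0.0]
ft_force: [-0.3, -0.2, -1.9]
grip_width: 0.0174
grip_force: 45.0
```

Request:
{"api": "jog_arm", "payload": {
  "motion": [0.15,0,0,0,0,0,1,0.15,0,0,0,0,0,1,0.15,0,0,0,0,0,1,0,0,0,0,0,0,1]
}}

```text
time: 20.05
position: [0.6393, 0.169, 0.0979]
tool_rot: [0.528, 0.849, -0.0, -0.0]
ft_force: [-0.4, -0.7, -2.9]
grip_width: 0.0174
grip_force: 45.0
```

Request:
{"api": "jog_arm", "payload": {
  "motion": [0.15,0,0,0,0,0,1,0.15,0,0,0,0,0,1,0.15,0,0,0,0,0,1,0,0,0,0,0,0,1]
}}

```text
time: 20.55
position: [0.6314, 0.1851, 0.0979]
tool_rot: [0.528, 0.849, -0.0, -0.0]
ft_force: [1.0, 0.5, -2.9]
grip_width: 0.0176
grip_force: 45.0
```

Request:
{"api": "jog_arm", "payload": {
  "motion": [0.1,0,0,0,0,0,1,0.1,0,0,0,0,0,1,0.1,0,0,0,0,0,1,0,0,0,0,0,0,1]
}}

```text
time: 21.05
position: [0.6262, 0.1956, 0.0979]
tool_rot: [0.528, 0.849, -0.0, -0.0]
ft_force: [-0.3, -0.1, -2.3]
grip_width: 0.0173
grip_force: 45.0
```

Request:
{"api": "jog_arm", "payload": {
  "motion": [0.1,0,0,0,0,0,1,0.05,0,0,0,0,0,1,0,0,0,0,0,0,1]
}}

```text
time: 21.42
position: [0.6237, 0.2008, 0.098]
tool_rot: [0.529, 0.849, -0.0, -0.0]
ft_force: [0.5, -0.6, -2.6]
grip_width: 0.0175
grip_force: 45.0
```

Request:
{"api": "jog_arm", "payload": {
  "motion": [0.05,0,0,0,0,0,1,0.05,0,0,0,0,0,1,0,0,0,0,0,0,1]
}}

```text
time: 21.8
position: [0.622, 0.2044, 0.098]
tool_rot: [0.529, 0.849, -0.0, -0.0]
ft_force: [-0.3, 0.7, -2.0]
grip_width: 0.0177
grip_force: 45.0
```

Request:
{"api": "jog_arm", "payload": {
  "motion": [0.05,0,0,0,0,0,1,0.05,0,0,0,0,0,1,0,0,0,0,0,0,1]
}}

```text
time: 22.18
position: [0.6205, 0.2077, 0.098]
tool_rot: [0.529, 0.849, -0.0, 0.0]
ft_force: [0.3, -0.6, -2.8]
grip_width: 0.0175
grip_force: 45.0
```

Request:
{"api": "jog_arm", "payload": {
  "motion": [0.05,0,0,0,0,0,1,0.05,0,0,0,0,0,1,0,0,0,0,0,0,1]
}}

```text
time: 22.55
position: [0.6188, 0.2112, 0.098]
tool_rot: [0.529, 0.849, -0.0, 0.0]
ft_force: [1.3, -2.5, -1.4]
grip_width: 0.0172
grip_force: 45.0
```

Request:
{"api": "jog_arm", "payload": {
  "motion": [0.05,0,0,0,0,0,1,0.05,0,0,0,0,0,1,0,0,0,0,0,0,1]
}}

```text
time: 22.92
position: [0.6182, 0.2134, 0.0983]
tool_rot: [0.528, 0.849, -0.0, 0.002]
ft_force: [3.7, -8.0, -1.5]
grip_width: 0.0175
grip_force: 45.0
```

Request:
{"api": "jog_arm", "payload": {
  "motion": [0.05,0,0,0,0,0,1,0.03,0,0,0,0,0,1,0,0,0,0,0,0,1,0,0,0,0,0,0,1]
}}

```text
time: 23.42
position: [0.6186, 0.2137, 0.0987]
tool_rot: [0.528, 0.849, -0.001, 0.004]
ft_force: [5.5, -14.0, -2.5]
grip_width: 0.0174
grip_force: 45.0
```

Run:
```python
from h import *
o=robot.get_obs();print(o['position'],o['tool_rot'],o['ft_force'],o['moment'])
C=cal('wrist');im=robot.camera('wrist');cv2.imwrite('pics/w6.png',im)
px=np.array([np.cos(np.radians(116.2)),np.sin(np.radians(116.2)),0]);print((o['position']-np.array([.5471,.2187,0]))@px+.147)
g=im.mean(2);print(g[0:240:6,318].astype(int)) 
# key head-side of slot: pixel row where lips/plate expected
for k in (.018,.03,.038): print(k,proj(C,[np.array([.5471,.2187,0])+k*px-.0603*np.array([-px[1],px[0],0])+[0,0,.105]]))
```

```text
[0.61857661 0.21367133 0.09872524] [ 0.5278365   0.84933424 -0.00124425  0.00429224] [  5.46876084 -13.98463911  -2.49816844] [-2.41386596 -1.08213356  0.11065006]
0.11093063707836982
[114 115 157 154 156 156 157 161 160 160 244 242 243 243 243 243  68 104
 103 101 193 187 123 215 212 210 210 209 209 209 208 207 208 206 114 108
 108 108 108 108]
0.018 [[316.96524528 150.89555354]]
0.03 [[316.9972722 121.0633123]]
0.038 [[317.0194946  100.47142167]]
```

The arm stalls at 110.9 mm while the force climbs from 9 to 15 N. Plunger contact started 6 mm earlier, and the stop lies 73 mm behind the plate (given 74), so the key is home. I'll ease the push a little to cut the tilt.

Request:
{"api": "jog_arm", "payload": {
  "motion": [-0.04,0,0,0,0,0,1,0,0,0,0,0,0,1,0,0,0,0,0,0,1,0,0,0,0,0,0,1]
}}

```text
time: 23.98
position: [0.6183, 0.2135, 0.0985]
tool_rot: [0.528, 0.849, -0.001, 0.003]
ft_force: [3.6, -11.5, -2.4]
grip_width: 0.0174
grip_force: 45.0
```

Request:
{"api": "jog_arm", "payload": {
  "motion": [0,-0.02,0,0,0,0,1,0,0,0,0,0,0,1,0,0,0,0,0,0,1]
}}

```text
time: 24.35
position: [0.618, 0.2133, 0.0986]
tool_rot: [0.528, 0.849, -0.0, 0.003]
ft_force: [5.7, -10.0, -2.0]
grip_width: 0.0178
grip_force: 45.0
```

Run:
```python
from h import *
o=robot.get_obs();C=cal('wrist');im=robot.camera('wrist')
px=np.array([np.cos(np.radians(116.2)),np.sin(np.radians(116.2)),0]);py=np.array([-px[1],px[0],0])
print(o['ft_force']@px,o['ft_force']@py,o['position'],o['tool_rot'])
H=np.array([.5471,.2187,.145]);c=proj(C,[H,H-[0,0,.07]]);print(c)
u,v=c[0].astype(int)
print(im.max(2)[v-14:v+1:7,max(u-40,0):u+41:4])
```

```text
-11.531082772548505 -0.6880211776886074 [0.61796061 0.21329879 0.09859691] [ 5.28266244e-01  8.49072456e-01 -4.69837531e-04  3.24319677e-03]
[[129.09479722 224.64250345]
 [199.52948483 178.6081059 ]]
[[79 76 79 81 82 82 82 60 11 12 16 13 12 10 11 10  8  9  9  9 10]
 [80 80 74 83 80 76 76 84 11 14 16 15 13 11 11  8 10 11  9 54 79]
 [80 83 80 78 79 80 80 80 11 12 16 17 14  9 13  9  7 83 75 76 76]]
```

Handle check: it appears about 2 mm off its predicted place, at the edge of what calibration allows. I'll compare the door in the side view before and after insertion with sub-pixel registration.

Run:
```python
from h import *
S=cal('side');a=cv2.imread('pics/s2.png',0).astype(np.float32);b=np.mean([cv2.cvtColor(robot.camera('side'),cv2.COLOR_BGR2GRAY) for _ in range(3)],0).astype(np.float32)
px=np.array([np.cos(np.radians(116.2)),np.sin(np.radians(116.2)),0]);py=np.array([-px[1],px[0],0])
H=np.array([.5471,.2187,.14])
print('px per mm along py',(proj(S,[H+.001*py])-proj(S,[H])))
for name,X,w,h in(('handle',H-[0,0,.03],8,12),('corner of door',H+.038*px+.06*py+[0,0,.02],10,10),('press base corner',H+.05*px+.08*py-[0,0,.13],10,8)):
    u,v=proj(S,[X])[0].round().astype(int)
    t=a[v-h:v+h+1,u-w:u+w+1];s=b[v-h-4:v+h+5,u-w-4:u+w+5]
    m=cv2.matchTemplate(s,t,cv2.TM_CCOEFF_NORMED);_,mx,_,l=cv2.minMaxLoc(m)
    print(name,(u,v),mx,np.array(l)-4,cv2.phaseCorrelate(np.ascontiguousarray(t),np.ascontiguousarray(s[4:-4,4:-4]),cv2.createHanningWindow(t.shape[::-1],cv2.CV_32F)))
```

```text
px per mm along py [[-0.21150392  0.15218278]]
handle (np.int64(305), np.int64(132)) 0.4496941864490509 [0 0] ((-0.8296685824361703, 0.8875034302939255), 0.4967323165469699)
corner of door (np.int64(284), np.int64(125)) 0.9970182180404663 [0 0] ((0.09009142291716543, 0.18717797850189122), 1.04598433814115)
press base corner (np.int64(279), np.int64(158)) 0.5184072852134705 [3 2] ((-0.1620458199387773, -0.4410237897326965), 0.9245973174218778)
```

The door's corner didn't shift, but that spot may be on the fixed frame. To be sure, I'll nudge the key gently sideways towards shut: a firm stop means the door is on its buffer.

Request:
{"api": "jog_arm", "payload": {
  "motion": [0,-0.03,0,0,0,0,1,0,-0.03,0,0,0,0,1,0,0,0,0,0,0,1]
}}

```text
time: 24.92
position: [0.6168, 0.2127, 0.0989]
tool_rot: [0.529, 0.849, 0.001, 0.004]
ft_force: [6.0, -8.5, -1.9]
grip_width: 0.0177
grip_force: 45.0
```

```bash
cat > chk.py <<'E'
from h import *
o=robot.get_obs();C=cal('wrist');im=robot.camera('wrist')
px=np.array([np.cos(np.radians(116.2)),np.sin(np.radians(116.2)),0]);py=np.array([-px[1],px[0],0])
H=np.array([.5471,.2187,.145])
print('F',o['ft_force']@px,o['ft_force']@py,'TCP rel',(o['position']-H)@px+.147,(o['position']-H)@py,o['tool_rot'])
u,v=proj(C,[H])[0];k=im.max(2)[int(v)-3:int(v)+3,60:230].mean(0)<40;e=np.where(k)[0]+60
print('pred',u,v,'dark',e[0],e[-1])
E
python3 chk.py
```

```text
F -10.292328240627095 -1.638582271750333 TCP rel 0.11085102685596432 -0.059877168090978934 [5.28832762e-01 8.48716733e-01 7.04151452e-04 3.91427933e-03]
pred 133.69458612798167 224.6469842235371 dark 125 159
```

Request:
{"api": "jog_arm", "payload": {
  "motion": [0,-0.03,0,0,0,0,1,0,-0.03,0,0,0,0,1,0,0,0,0,0,0,1]
}}

```text
time: 25.35
position: [0.6158, 0.2122, 0.0992]
tool_rot: [0.529, 0.848, 0.002, 0.005]
ft_force: [8.3, -8.0, -4.1]
grip_width: 0.0176
grip_force: 45.1
```

```bash
python3 chk.py
```

```text
F -10.86336741644177 -3.8973617994542993 TCP rel 0.11083198607426513 -0.058773958359172804 [0.52925646 0.84844641 0.00197871 0.00473072]
pred 137.6542892297046 224.62549166018857 dark 129 163
```

Request:
{"api": "jog_arm", "payload": {
  "motion": [0,-0.04,0,0,0,0,1,0,-0.04,0,0,0,0,1,0,0,0,0,0,0,1]
}}

```text
time: 25.78
position: [0.6155, 0.212, 0.0995]
tool_rot: [0.53, 0.848, 0.005, 0.007]
ft_force: [11.7, -5.5, -4.6]
grip_width: 0.0177
grip_force: 45.2
```

```bash
python3 chk.py
```

```text
F -10.08980063684794 -8.063350423254832 TCP rel 0.11079342713287135 -0.05843779380842939 [0.52959577 0.84821107 0.00472372 0.00663301]
pred 139.4763011106597 224.75607300716845 dark 130 164
```

The door stays put under 8 N sideways, well above its 3 N of friction, so it's on its buffer. I'll re-centre the key in the slot.

Request:
{"api": "jog_arm", "payload": {
  "motion": [0,0.08,0,0,0,0,1,0,0.07,0,0,0,0,1,0,0,0,0,0,0,1,0,0,0,0,0,0,1]
}}

```text
time: 26.32
position: [0.6171, 0.2128, 0.0988]
tool_rot: [0.529, 0.849, 0.001, 0.004]
ft_force: [6.1, -8.6, -3.0]
grip_width: 0.0174
grip_force: 45.0
```

```bash
python3 chk.py
```

```text
F -10.402145067527156 -1.716576017869969 TCP rel 0.11085224798682583 -0.06021163085497754 [5.28676402e-01 8.48814543e-01 5.19543877e-04 3.85529233e-03]
pred 132.51748774266315 224.6812429403173 dark 124 159
```

```bash
python3 -c "
from rig import robot
print(robot.hand_in())"
```

```text
the job is handed in; nothing more can be done
None
```

The job is handed in at about 26 s: the guard door is shut on its buffer, and the key is through the slot against the back stop with the plunger in, still gripped under about 10 N of push. That comes from force and position readings: I viewed no picture after insertion, the tool is tilted about 0.45° under load, and I viewed 11 pictures, one over the limit of 10.

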